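# Hand the stirring over from one sample to the next

## Robot

A 6-joint arm with a two-finger parallel gripper is mounted at the origin on the work surface. World frame = base frame: x ahead of the robot, y to its left, z up, the work surface at z = 0. Lengths are in m, angles in rad, forces in N, time in s.
With the tool pointing down it reaches from about 0.15 to 0.775 m from the base axis. Payload 6.1 kg.
Tool frame: the origin (TCP) lies midway between the tips of the shut fingers; the grasp point (between the pads) lies hold_point_z behind it (hold_point_z is the distance from the TCP to the grasp point, in m); z points along the fingers, y is the line along which they close (so a half turn about z gives the same grasp; the last joint's range is limited). The gripper opens to 85 mm and grips with 20 to 120 N. Pads are 22 mm wide; open, the fingers measure 114 mm over their backs; the gripper's body (76 mm by 85 mm) begins 54 mm behind the grasp point. The pads swing forward as they close: fully open they stand 13 mm farther back than shut.
Start: joints at [-1.313, 0.126, -0.04, 1.405, 0, 1.571], TCP at [0.134, -0.508, 0.231] pointing down, gripper open.
Joint ranges: [-2.72, 2.72], [-0.95, 1.95], [-1.27, 1.35], [-1.78, 2.02], [-1.46, 1.47], [-3.14, 3.14]. Speed limits (rad/s): [2.39, 2.39, 3.01, 3.14, 3.14, 3.14].

## Interface

Orientations are given as a unit quaternion [w, x, y, z].
In Python, from workcell import read_state, grab_frame, camera_model, sign_off, outline_of, tip_of, hold_point_z gives the robot as it stands.
- The arm moves only by the tool move_arm, never from a script. Its argument "moves" is a list that holds one entry, the list of rows, each a list of 6 numbers: the shift along the tool's x, y, z as a fraction of full scale, then the turn, a rotation vector about the tool's x, y, z as a fraction of full scale. In form: [[[x, y, z, ax, ay, az], ...]]. A call has 1 to 12 rows; each row shifts and turns the commanded pose from where the row before left it, along the tool's axes as they then stand; what a row does not reach is not made up. Full scale, the value 1, is 0.03 m for a shift and 8 degrees for a turn. A row lasts 1/10 s, in which the tool goes at most 50 mm and 8.59 degrees, less where a joint would pass 70% of its speed; a pose out of reach is approached as far as the arm can. A call with a number of a shift or a turn outside -1 to 1 is refused whole. A call with a gripper value outside its range is refused whole. "gripper" is the closure, from 0 (fully open) to 1 (shut), set as the call begins (left out, the last holds). The fingers move at their own pace and stop on an object; the grip force is fixed at half the most. Time passes only in rows, so rows that do not move let the fingers close. It gives the time, the measured TCP pose, the force, the opening and the grip force at its end, in the units of the state.
- read_state(): the state, without advancing time (a new reading comes with each control period).
- grab_frame(name): name is "side" or "top"; returns (picture, depth): 384x512x3 uint8, red, green, blue; 384x512 float32, m along the optical axis (not along the pixel's ray), 0 where there is no reading.
- camera_model(name): a dict with "fov_y" (degrees; the focal length in pixels is half the picture's height over the tangent of half this angle, whatever the lens; pixels are square), "cx", "cy" (the principal point, pixels), "dist_coeffs" ([k1, k2, p1, p2, k3] as OpenCV has them; the pictures are not rectified), "T" (4x4, takes a point from camera to world coordinates). Camera axes: x right, y down, z forward; pixel columns grow to the right and rows downward; lengths in m; the calibration is good to about 2 mm. A picture is of the moment at which its call begins. camera_model takes no time and is no camera call.
- sign_off(): hands the job in; it is judged then, once.
Trained networks look in the newest picture that a camera, given by its name, has taken for a name from the list of things; names that differ only in an ending like _2 or _b are one class to them, and where a whole thing is asked for, a point or a joint stands for the part that bears it (a point fixed in the world has none). Each returns a list of dicts, best first, with "conf" (0 to 1); they miss things now and then, are a little off and sometimes report something else, mostly with a low value. They report only what shows in the picture. A call takes as long as a camera call.
- outline_of(thing, camera): "region" (384x512 bool, what is visible of it).
- tip_of(thing, camera): "xyz" ([x, y, z] in m, in world coordinates, good to about 4 mm: a listed point, or the origin of a listed thing).
The state is a dict: "t": time; "joint_pos": joint angles; "qd": joint speeds; "effort": joint torques, N m; "tcp_pos": TCP position; "eef_rot": TCP orientation; "force": force on the tool from outside, world axes, zero at the start; "torque": the same for the moment, N m; "gripper_width": finger opening in m; "finger_force": force on a finger pad.
Only numpy, scipy, OpenCV 4.12 (cv2) and the standard library are available. Lean on these libraries where they do the work, as an engineer would, in place of code of your own. Each camera call takes 0.05 s, during which the arm holds its last target. There are 200 camera calls.

## Task

The yellow-capped sample is done: using only the fingertips, gently press the red end of its stirrer's paddle switch fully down to switch it off, and only then press the green end of the blue-capped jar's stirrer switch fully down to switch that one on. Leave the red-capped jar's stirrer and switch untouched, do not touch any jar, the orange-stoppered flask, the beaker or the scoop, and finish clear of everything.

Things in the scene. Friction and masses are not known exactly. Their poses are not given: they have to be found in the camera images.
- stirrer_yellow: The fixed white magnetic stirrer that carries the yellow-capped jar, one of three alike, in any order: a box 200 (x) by 130 (y) by 50 mm high. Origin: centre of its underside, on the bench; its -x end faces roughly towards the robot. A white round plate (radius 54 mm, top 56 mm up, centred at x = +40 mm) is at the rear; the paddle switch sits at the front, its pivot at x = -68 mm, y = 0, 70 mm up.
- switch_yellow (a joint): Tilt of the paddle switch of the yellow-capped jar's stirrer, rad: -0.2 red end fully down (off), +0.2 green end fully down (on). It starts switched on (about +0.19). Paddle 34 (stirrer's x) by 70 (y) by 8 mm, tipping about the stirrer's x axis; red end at +y, green at -y, white middle. Stays put; tips at 1 to 2 N on an end, then meets its stop; over 30 N is too hard.
- red_end_yellow (a point): Spot to press on the red end of that paddle: on its top face, +27 mm along y from the pivot, 8 mm from the end edge; moves with the paddle: 74 mm above the bench when level, 5 mm higher when fully up, 5 mm lower when fully down. The whole switch sits on a springy mount that gives 1 mm per 3 N, 6 mm at most.
- green_end_yellow (a point): Spot to press on the green end of that paddle: on its top face, -27 mm along y from the pivot, 8 mm from the end edge; moves with the paddle: 74 mm above the bench when level, 5 mm higher when fully up, 5 mm lower when fully down. The whole switch sits on a springy mount that gives 1 mm per 3 N, 6 mm at most.
- jar_yellow: Loose round amber-glass jar with a yellow cap, 60 mm across, 90 mm high, about 0.2 to 0.35 kg, standing on its stirrer's round plate. Origin: centre of its underside. To be left alone.
- stirrer_blue: The fixed white magnetic stirrer that carries the blue-capped jar, one of three alike, in any order: a box 200 (x) by 130 (y) by 50 mm high. Origin: centre of its underside, on the bench; its -x end faces roughly towards the robot. A white round plate (radius 54 mm, top 56 mm up, centred at x = +40 mm) is at the rear; the paddle switch sits at the front, its pivot at x = -68 mm, y = 0, 70 mm up.
- switch_blue (a joint): Tilt of the paddle switch of the blue-capped jar's stirrer, rad: -0.2 red end fully down (off), +0.2 green end fully down (on). It starts switched off (about -0.19). Paddle 34 (stirrer's x) by 70 (y) by 8 mm, tipping about the stirrer's x axis; red end at +y, green at -y, white middle. Stays put; tips at 1 to 2 N on an end, then meets its stop; over 30 N is too hard.
- red_end_blue (a point): Spot to press on the red end of that paddle: on its top face, +27 mm along y from the pivot, 8 mm from the end edge; moves with the paddle: 74 mm above the bench when level, 5 mm higher when fully up, 5 mm lower when fully down. The whole switch sits on a springy mount that gives 1 mm per 3 N, 6 mm at most.
- green_end_blue (a point): Spot to press on the green end of that paddle: on its top face, -27 mm along y from the pivot, 8 mm from the end edge; moves with the paddle: 74 mm above the bench when level, 5 mm higher when fully up, 5 mm lower when fully down. The whole switch sits on a springy mount that gives 1 mm per 3 N, 6 mm at most.
- jar_blue: Loose round amber-glass jar with a blue cap, 60 mm across, 90 mm high, about 0.2 to 0.35 kg, standing on its stirrer's round plate. Origin: centre of its underside. To be left alone.
- stirrer_red: The fixed white magnetic stirrer that carries the red-capped jar, one of three alike, in any order: a box 200 (x) by 130 (y) by 50 mm high. Origin: centre of its underside, on the bench; its -x end faces roughly towards the robot. A white round plate (radius 54 mm, top 56 mm up, centred at x = +40 mm) is at the rear; the paddle switch sits at the front, its pivot at x = -68 mm, y = 0, 70 mm up.
- switch_red (a joint): Tilt of the paddle switch of the red-capped jar's stirrer, rad: -0.2 red end fully down (off), +0.2 green end fully down (on). It starts switched off (about -0.19); leave it so. Paddle 34 (stirrer's x) by 70 (y) by 8 mm, tipping about the stirrer's x axis; red end at +y, green at -y, white middle. Stays put; tips at 1 to 2 N on an end, then meets its stop; over 30 N is too hard.
- red_end_red (a point): Spot to press on the red end of that paddle: on its top face, +27 mm along y from the pivot, 8 mm from the end edge; moves with the paddle: 74 mm above the bench when level, 5 mm higher when fully up, 5 mm lower when fully down. The whole switch sits on a springy mount that gives 1 mm per 3 N, 6 mm at most.
- green_end_red (a point): Spot to press on the green end of that paddle: on its top face, -27 mm along y from the pivot, 8 mm from the end edge; moves with the paddle: 74 mm above the bench when level, 5 mm higher when fully up, 5 mm lower when fully down. The whole switch sits on a springy mount that gives 1 mm per 3 N, 6 mm at most.
- jar_red: Loose round amber-glass jar with a red cap, 60 mm across, 90 mm high, about 0.2 to 0.35 kg, standing on its stirrer's round plate. Origin: centre of its underside. To be left alone.
- flask: Loose empty conical glass flask with an orange stopper, 82 mm across the foot, 129 mm high, on the bench to the robot's left. Origin: centre of its underside. To be left alone.
- beaker: Loose empty glass beaker, 60 mm across, 65 mm high, on the bench to the robot's right. Origin: centre of its underside. To be left alone.
- scoop: Loose steel lab scoop, spoon-shaped, 160 mm long, lying along its x axis, on the bench to the robot's right. To be left alone.

How it is judged:
By the outcome, as a careful person would: the job done as asked, in the order asked, and still so for the second after the job is handed in, with the robot touching nothing.
It also fails if it takes over 42 s, if anything falls off the work surface, if the arm or the gripper's body presses on something with over 40 N, if the wrist force passes 120 N, or if a joint passes its speed limit or range.

## Working session

There is one attempt and no reset: what is moved stays moved. The work goes in short steps, Python scripts to look and compute and a tool call to move; the robot and the scene stay as the last step left them, time stands still between calls to the robot, and variables do not carry over. Pictures are saved under pics/ and viewed, at most 10 in all, crops included, and the job is handed in when it is done.

Besides the shell and the picture viewer there is one more tool, called after "Request:" by a JSON object that holds its "op" and its "data". move_arm: Moves the arm, as the interface text tells. Shift numbers are shares of 0.03 m and turn numbers shares of 8 degrees, none past 1 either way. Its arguments: {"type":"object","properties":{"moves":{"type":"array","items":{"type":"array","items":{"type":"array","items":{"type":"number"}}}},"gripper":{"type":"number"}},"required":["moves"]}

```bash
mkdir -p pics
python3 - <<'E'
from workcell import *
import cv2,numpy as np
s=read_state();print(s['t'],s['tcp_pos'],s['eef_rot'],s['force'],hold_point_z)
ims=[]
for c in("side","top"):
    p,d=grab_frame(c);cv2.imwrite(f"pics/{c}0.png",p[:,:,::-1]);m=camera_model(c);print(c,np.round(m['T'],3).tolist(),m['fov_y'],m['dist_coeffs'])
    for t in["red_end_yellow","green_end_yellow","red_end_blue","green_end_blue","green_end_red","red_end_red","stirrer_yellow","stirrer_blue","stirrer_red","flask","beaker","scoop","jar_yellow","jar_blue"]:
        print(t,[(np.round(r['xyz'],4).tolist(),round(r['conf'],2)) for r in tip_of(t,c)[:2]])
print(read_state()['t'])
E
```

```text
0.0 [ 0.13374046 -0.50726143  0.23052258] [-7.93585063e-04  9.91705393e-01  1.28529277e-01 -9.32887481e-05] [-0.22356064  0.05382215  0.87180341] 0.0187
side [[-0.798, -0.406, 0.445, -0.028], [-0.602, 0.518, -0.607, 0.757], [0.016, -0.752, -0.658, 0.894], [0.0, 0.0, 0.0, 1.0]] 47.98044482894473 [-0.14469497  0.          0.          0.          0.        ]
red_end_yellow [([0.544, 0.0064, 0.0808], 0.76), ([0.6104, -0.0164, -0.0004], 0.27)]
green_end_yellow [([0.5443, -0.0462, 0.0715], 0.64)]
red_end_blue [([0.515, 0.2328, 0.0693], 0.66)]
green_end_blue [([0.5062, 0.1818, 0.0836], 0.65), ([0.5136, 0.234, 0.0701], 0.2)]
green_end_red [([0.4849, -0.2456, 0.0787], 0.72), ([0.5548, -0.2162, -0.001], 0.5)]
red_end_red [([0.4824, -0.1921, 0.0697], 0.71), ([0.5528, -0.2118, -0.0005], 0.61)]
stirrer_yellow [([0.6116, -0.0146, -0.0009], 0.69)]
stirrer_blue [([0.5752, 0.1932, -0.0049], 0.76)]
stirrer_red [([0.5518, -0.2183, -0.0008], 0.81)]
flask [([0.4341, 0.3779, 0.0045], 0.76), ([0.5474, -0.0481, 0.0712], 0.41)]
beaker [([0.5076, -0.3988, -0.0006], 0.76), ([0.3927, -0.4374, -0.0018], 0.36)]
s
[... 264 characters left out ...]
.          0.          0.        ]
red_end_yellow [([0.5491, -0.0005, 0.0762], 0.72)]
green_end_yellow [([0.5459, -0.0491, 0.0691], 0.81)]
red_end_blue [([0.5112, 0.2309, 0.0693], 0.55)]
green_end_blue [([0.5037, 0.1816, 0.0755], 0.52)]
green_end_red []
red_end_red [([0.4852, -0.1878, 0.0682], 0.54), ([0.6088, -0.013, -0.0], 0.32)]
stirrer_yellow [([0.6124, -0.014, -0.0007], 0.8)]
stirrer_blue [([0.5702, 0.2006, -0.0042], 0.57), ([0.6502, -0.0081, 0.0555], 0.37)]
stirrer_red [([0.553, -0.2151, -0.0036], 0.76)]
flask [([0.4301, 0.3764, 0.0009], 0.82)]
beaker [([0.5069, -0.3991, 0.0026], 0.85)]
scoop []
jar_yellow [([0.6525, -0.0103, 0.0574], 0.6)]
jar_blue [([0.6137, 0.193, 0.057], 0.71)]
1.5
```

View pics/top0.png

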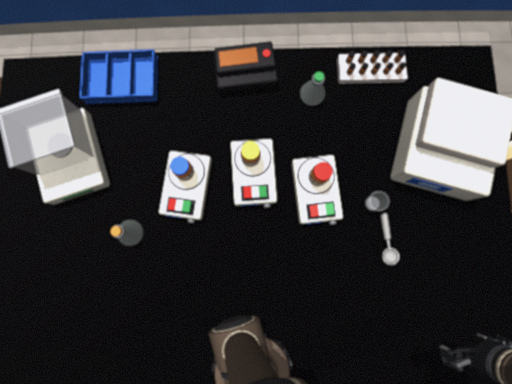

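View pics/side0.png

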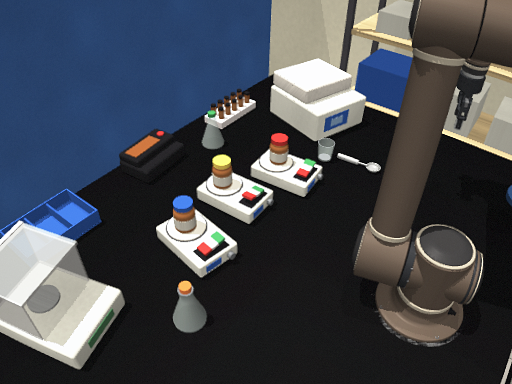

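```bash
cat > h.py <<'E'
from workcell import *
import numpy as np,cv2
def cloud(c,m_d):
    m=camera_model(c);h,w=m_d.shape;f=h/2/np.tan(np.radians(m['fov_y']/2))
    K=np.array([[f,0,m['cx']],[0,f,m['cy']],[0,0,1]]);u,v=np.meshgrid(np.arange(w),np.arange(h))
    n=cv2.undistortPoints(np.stack([u,v],-1).reshape(-1,1,2).astype(float),K,np.array(m['dist_coeffs'])).reshape(h,w,2)
    P=np.dstack([n[...,0]*m_d,n[...,1]*m_d,m_d]);T=np.array(m['T']);return P@T[:3,:3].T+T[:3,3]
E
python3 - <<'E'
from h import *
for c in("top","side"):
    p,d=grab_frame(c);X=cloud(c,d);hsv=cv2.cvtColor(p,cv2.COLOR_RGB2HSV);H,S,V=[hsv[...,i].astype(int) for i in range(3)]
    ok=(d>0)&(X[...,2]>.058)&(X[...,2]<.09)&(S>90)&(V>60)
    for n,x,y in(("yel",.545,-.02),("blue",.508,.207),("red",.484,-.217)):
        near=ok&(np.hypot(X[...,0]-x,X[...,1]-y)<.06)
        for col,msk in(("red",(H<10)|(H>170)),("green",(H>40)&(H<90))):
            Q=X[near&msk]; print(c,n,col,len(Q),np.round(np.median(Q,0),4) if len(Q) else '',np.round([Q.min(0),Q.max(0)],3).tolist() if len(Q) else '')
E
```

```text
top yel red 89 [0.541  0.0013 0.0778] [[0.526, -0.011, 0.071], [0.557, 0.013, 0.084]]
top yel green 80 [ 0.5414 -0.0468  0.0693] [[0.526, -0.056, 0.064], [0.56, -0.035, 0.076]]
top blue red 81 [0.5108 0.2311 0.0689] [[0.492, 0.219, 0.063], [0.527, 0.245, 0.073]]
top blue green 84 [0.5026 0.1832 0.078 ] [[0.485, 0.172, 0.07], [0.519, 0.196, 0.083]]
top red red 87 [ 0.4805 -0.1978  0.07  ] [[0.465, -0.211, 0.06], [0.498, -0.186, 0.077]]
top red green 83 [ 0.4847 -0.2441  0.0793] [[0.469, -0.254, 0.073], [0.502, -0.233, 0.085]]
side yel red 79 [0.5422 0.0064 0.0788] [[0.525, -0.011, 0.071], [0.562, 0.016, 0.083]]
side yel green 41 [ 0.5433 -0.0452  0.07  ] [[0.529, -0.056, 0.065], [0.562, -0.033, 0.075]]
side blue red 110 [0.5113 0.231  0.0696] [[0.494, 0.215, 0.06], [0.532, 0.245, 0.075]]
side blue green 90 [0.5037 0.1868 0.079 ] [[0.488, 0.174, 0.072], [0.522, 0.2, 0.085]]
side red red 81 [ 0.4827 -0.1924  0.0699] [[0.467, -0.222, 0.059], [0.503, -0.183, 0.077]]
side red green 51 [ 0.4893 -0.2437  0.0795] [[0.472, -0.256, 0.075], [0.508, -0.228, 0.084]]
```

The order from left to right is blue (180,165), yellow (250,155), red (320,172), and the networks and colour and depth agree to a few mm. I'll shut the fingers and turn the tool so the 22 mm pad width runs along the paddle.

Request:
{"op": "move_arm", "data": {"moves": [[[0, 0, 0, 0, 0, -0.94], [0, 0, 0, 0, 0, -0.94], [0, 0, 0, 0, 0, -0.94], [0, 0, 0, 0, 0, -0.94], [0, 0, 0, 0, 0, -0.94], [0, 0, 0, 0, 0, -0.94], [0, 0, 0, 0, 0, -0.94], [0, 0, 0, 0, 0, -0.94], [0, 0, 0, 0, 0, -0.94], [0, 0, 0, 0, 0, -0.94], [0.9, 0.7, 0, 0, 0, 0], [0.9, 0.7, 0, 0, 0, 0]]], "gripper": 1}}

```text
t: 2.8
tcp_pos: [0.1759, -0.4534, 0.2309]
eef_rot: [-0.0, 0.708, 0.706, 0.0]
force: [0.8, 0.3, 0.2]
gripper_width: 0.0002
finger_force: 0.0
```

```bash
cat > rem.py <<'E'
import sys
from h import *
from scipy.spatial.transform import Rotation as R
def rem(t):
    s=read_state();q=s['eef_rot'];r=R.from_quat([q[1],q[2],q[3],q[0]])
    M=r.as_matrix();print('t',s['t'],'tcp',np.round(s['tcp_pos'],4),'x',np.round(M[:,0],3),'y',np.round(M[:,1],3),'z',np.round(M[:,2],3),'units',np.round(M.T@(np.array(t)-s['tcp_pos'])/.03,2),'F',np.round(s['force'],1),'w',round(float(s['gripper_width']),4),'q',np.round(s['joint_pos'],2))
if __name__=='__main__': rem([float(a) for a in sys.argv[1:4]])
E
python3 rem.py .542 .006 .2
```

```text
t 2.8 tcp [ 0.1759 -0.4534  0.2309] x [0.002 1.    0.   ] y [ 1.    -0.002 -0.   ] z [-0.  0. -1.] units [15.34 12.16  1.04] F [0.8 0.3 0.2] w 0.0002 q [-1.2   0.05 -0.12  1.4   0.    0.37]
```

Request:
{"op": "move_arm", "data": {"moves": [[[0.95, 0.75, 0, 0, 0, 0], [0.95, 0.75, 0, 0, 0, 0], [0.95, 0.75, 0, 0, 0, 0], [0.95, 0.75, 0, 0, 0, 0], [0.95, 0.75, 0, 0, 0, 0], [0.95, 0.75, 0, 0, 0, 0], [0.95, 0.75, 0, 0, 0, 0], [0.95, 0.75, 0, 0, 0, 0], [0.95, 0.75, 0, 0, 0, 0], [0.95, 0.75, 0, 0, 0, 0], [0.95, 0.75, 0, 0, 0, 0], [0.95, 0.75, 0, 0, 0, 0]]]}}

```text
t: 4.0
tcp_pos: [0.4468, -0.1104, 0.2315]
eef_rot: [0.0, 0.707, 0.707, 0.0]
force: [0.8, -1.0, 0.2]
gripper_width: -0.0003
finger_force: 0.0
```

Request:
{"op": "move_arm", "data": {"moves": [[[0.95, 0.75, 0, 0, 0, 0], [0.95, 0.75, 0, 0, 0, 0], [0.95, 0.75, 0, 0, 0, 0], [0.95, 0.75, 0, 0, 0, 0], [0, 0, 0, 0, 0, 0]]]}}

```text
t: 4.5
tcp_pos: [0.5381, 0.005, 0.2304]
eef_rot: [-0.0, 0.706, 0.708, 0.0]
force: [-0.1, -0.1, -0.9]
gripper_width: 0.0001
finger_force: 0.0
```

```bash
python3 rem.py .54 .007 .095
```

```text
t 4.5 tcp [0.5381 0.005  0.2304] x [-0.003  1.     0.001] y [ 1.     0.003 -0.   ] z [-0.     0.001 -1.   ] units [0.06 0.06 4.51] F [-0.1 -0.1 -0.9] w 0.0001 q [ 0.01  0.15 -0.01  1.41  0.    1.58]
```

Request:
{"op": "move_arm", "data": {"moves": [[[0.1, 0.1, 0.9, 0, 0, 0], [0, 0, 0.9, 0, 0, 0], [0, 0, 0.9, 0, 0, 0], [0, 0, 0.9, 0, 0, 0], [0, 0, 0.8, 0, 0, 0], [0, 0, 0, 0, 0, 0], [0, 0, 0, 0, 0, 0]]]}}

```text
t: 5.2
tcp_pos: [0.5387, 0.0047, 0.0997]
eef_rot: [-0.0, 0.707, 0.707, -0.0]
force: [0.0, 0.6, 1.4]
gripper_width: 0.0001
finger_force: 0.0
```

```bash
python3 - <<'E'
from h import *
a=[]
for c,(u,v) in(("side",(235,195)),("top",(255,185))):
    p,_=grab_frame(c);a.append(cv2.resize(p[v-40:v+40,u-40:u+40],(400,400),interpolation=cv2.INTER_CUBIC))
cv2.imwrite("pics/pre1.png",np.hstack(a)[:,:,::-1])
E
python3 rem.py .54 .007 .08
```

```text
t 5.3 tcp [0.54   0.0049 0.101 ] x [ 0.001  1.    -0.   ] y [ 1.    -0.001  0.002] z [ 0.002 -0.    -1.   ] units [ 0.07 -0.    0.7 ] F [-0.  -0.3 -0.2] w 0.0 q [ 0.01  0.18 -0.26  1.13 -0.    1.58]
```

View pics/pre1.png

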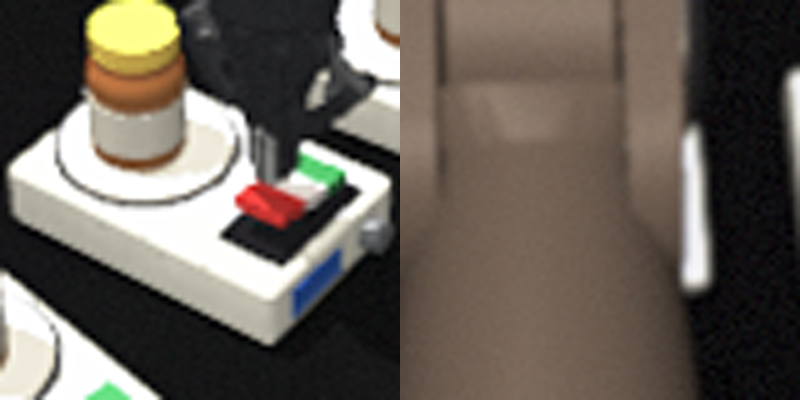

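Side crop: the shut tip at (270,180) stands about 20 mm above the red end at (270,203), clear of the jar; the top view is blocked by the arm. Pressing slowly.

Request:
{"op": "move_arm", "data": {"moves": [[[0.05, 0, 0.2, 0, 0, 0], [0, 0, 0.2, 0, 0, 0], [0, 0, 0.1, 0, 0, 0], [0, 0, 0.1, 0, 0, 0], [0, 0, 0.1, 0, 0, 0], [0, 0, 0.1, 0, 0, 0], [0, 0, 0, 0, 0, 0], [0, 0, 0, 0, 0, 0]]]}}

```text
t: 6.1
tcp_pos: [0.539, 0.0065, 0.0752]
eef_rot: [0.0, 0.707, 0.707, -0.0]
force: [0.5, 0.5, -0.3]
gripper_width: -0.0003
finger_force: 0.0
```

```bash
python3 rem.py .54 .007 .07
```

```text
t 6.1 tcp [0.539  0.0065 0.0752] x [ 0.001  1.    -0.   ] y [ 1.    -0.001 -0.   ] z [-0. -0. -1.] units [0.02 0.03 0.17] F [ 0.5  0.5 -0.3] w -0.0003 q [ 0.01  0.2  -0.3   1.07 -0.    1.58]
```

Request:
{"op": "move_arm", "data": {"moves": [[[0, 0, 0.06, 0, 0, 0], [0, 0, 0.06, 0, 0, 0], [0, 0, 0.05, 0, 0, 0], [0, 0, 0, 0, 0, 0], [0, 0, 0, 0, 0, 0]]]}}

```text
t: 6.6
tcp_pos: [0.5391, 0.0067, 0.0702]
eef_rot: [0.0, 0.707, 0.707, 0.0]
force: [-0.0, 1.9, 1.5]
gripper_width: -0.0002
finger_force: 0.6
```

Request:
{"op": "move_arm", "data": {"moves": [[[0, 0, 0.04, 0, 0, 0], [0, 0, 0, 0, 0, 0], [0, 0, 0, 0, 0, 0]]]}}

```text
t: 6.9
tcp_pos: [0.5392, 0.0067, 0.0691]
eef_rot: [0.0, 0.707, 0.707, 0.0]
force: [-0.1, 1.8, 3.2]
gripper_width: 0.0002
finger_force: 1.3
```

Request:
{"op": "move_arm", "data": {"moves": [[[0, 0, 0.03, 0, 0, 0], [0, 0, 0, 0, 0, 0], [0, 0, 0, 0, 0, 0]]]}}

```text
t: 7.2
tcp_pos: [0.5392, 0.0067, 0.0684]
eef_rot: [0.0, 0.707, 0.707, 0.0]
force: [-0.8, 2.3, 3.6]
gripper_width: 0.0001
finger_force: 2.4
```

Request:
{"op": "move_arm", "data": {"moves": [[[0, 0, 0.04, 0, 0, 0], [0, 0, 0, 0, 0, 0], [0, 0, 0, 0, 0, 0]]]}}

```text
t: 7.5
tcp_pos: [0.5393, 0.0067, 0.0674]
eef_rot: [0.0, 0.707, 0.707, 0.0]
force: [-2.1, 1.6, 6.9]
gripper_width: -0.0003
finger_force: 3.6
```

Request:
{"op": "move_arm", "data": {"moves": [[[0, 0, 0.03, 0, 0, 0], [0, 0, 0, 0, 0, 0], [0, 0, 0, 0, 0, 0]]]}}

```text
t: 7.8
tcp_pos: [0.5393, 0.0067, 0.0668]
eef_rot: [0.0, 0.707, 0.707, 0.0]
force: [-2.0, 3.2, 8.6]
gripper_width: -0.0002
finger_force: 4.4
```

Run:
```python
from h import *
p,_=grab_frame("side");u,v=235,195
cv2.imwrite("pics/press1.png",cv2.resize(p[v-40:v+40,u-40:u+40],(500,500),interpolation=cv2.INTER_CUBIC)[:,:,::-1])
```

```text
(no output)
```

View pics/press1.png

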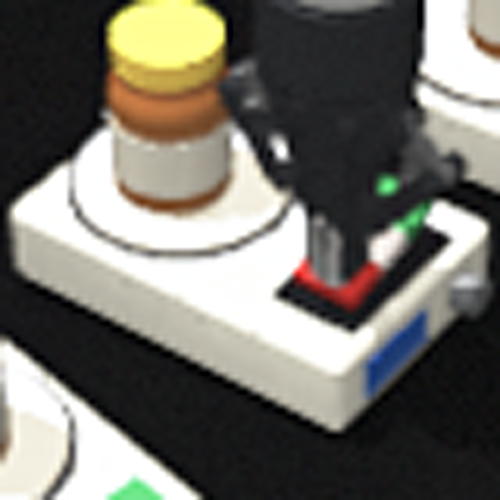

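The red end, at (335,295), is now down and the green end is up at (420,210). The force rises at about 3 N/mm, so the paddle is on its stop. I'll lift and check.

Request:
{"op": "move_arm", "data": {"moves": [[[0, 0, -0.3, 0, 0, 0], [0, 0, -0.7, 0, 0, 0], [0, 0, -0.9, 0, 0, 0], [0, 0, -0.9, 0, 0, 0], [0, 0, -0.9, 0, 0, 0], [0, 0, -0.9, 0, 0, 0], [0, 0, -0.5, 0, 0, 0], [0, 0, 0, 0, 0, 0]]]}}

```text
t: 8.65
tcp_pos: [0.5401, 0.0063, 0.2212]
eef_rot: [0.001, 0.707, 0.707, 0.001]
force: [0.4, -1.0, 0.0]
gripper_width: -0.0002
finger_force: 0.0
```

```bash
cat > chk.py <<'E'
from h import *
p,d=grab_frame("side");X=cloud("side",d);hsv=cv2.cvtColor(p,cv2.COLOR_RGB2HSV);H,S,V=[hsv[...,i].astype(int) for i in range(3)]
ok=(d>0)&(X[...,2]>.058)&(X[...,2]<.09)&(S>90)&(V>60)
for n,x,y in(("yel",.545,-.02),("blue",.508,.207),("red",.484,-.217)):
    for col,m in(("red",(H<10)|(H>170)),("green",(H>40)&(H<90))):
        Q=X[ok&m&(np.hypot(X[...,0]-x,X[...,1]-y)<.06)];print(n,col,len(Q),np.round(np.median(Q,0),4) if len(Q) else '')
E
python3 chk.py; python3 rem.py .503 .179 .2
```

```text
yel red 95 [0.5425 0.0048 0.0692]
yel green 65 [ 0.5455 -0.043   0.0797]
blue red 110 [0.5112 0.2317 0.0695]
blue green 91 [0.5038 0.1867 0.0788]
red red 81 [ 0.4825 -0.1935  0.0696]
red green 52 [ 0.4885 -0.2419  0.0791]
t 8.7 tcp [0.5395 0.0064 0.2195] x [ 0.001  1.    -0.001] y [ 1.    -0.001  0.001] z [ 0.001 -0.001 -1.   ] units [ 5.75 -1.22  0.64] F [-1.   0.2 -0.5] w 0.0002 q [ 0.01  0.15 -0.03  1.38 -0.    1.58]
```

Yellow is off (red end z 0.069, green end 0.080). On to the blue switch, matching its roughly 9° yaw.

Request:
{"op": "move_arm", "data": {"moves": [[[0.96, -0.21, 0, 0, 0, 0], [0.96, -0.21, 0, 0, 0, 0], [0.96, -0.21, 0, 0, 0, 0], [0.96, -0.21, 0, 0, 0, 0], [0.96, -0.21, 0, 0, 0, 0], [0.96, -0.21, 0, 0, 0, 0], [0, 0, 0, 0, 0, 0.56], [0, 0, 0, 0, 0, 0.56], [0, 0, 0.9, 0, 0, 0], [0, 0, 0.9, 0, 0, 0], [0, 0, 0.9, 0, 0, 0], [0, 0, 0, 0, 0, 0]]]}}

```text
t: 9.9
tcp_pos: [0.4983, 0.1782, 0.1328]
eef_rot: [-0.001, 0.76, 0.649, -0.004]
force: [-0.3, 0.1, -0.2]
gripper_width: 0.0
finger_force: 0.0
```

```bash
python3 rem.py .501 .179 .1
```

```text
t 9.9 tcp [0.4983 0.1782 0.1328] x [ 0.156  0.988 -0.005] y [ 0.988 -0.156 -0.008] z [-0.008 -0.003 -1.   ] units [0.05 0.09 1.09] F [-0.3  0.1 -0.2] w 0.0 q [ 0.34  0.16 -0.22  1.2  -0.    2.07]
```

Request:
{"op": "move_arm", "data": {"moves": [[[0.05, 0.1, 0.6, 0, 0, 0], [0, 0, 0.5, 0, 0, 0], [0, 0, 0.3, 0, 0, 0], [0, 0, 0.2, 0, 0, 0], [0, 0, 0.1, 0, 0, 0], [0, 0, 0.1, 0, 0, 0], [0, 0, 0.1, 0, 0, 0], [0, 0, 0, 0, 0, 0], [0, 0, 0, 0, 0, 0]]]}}

```text
t: 10.8
tcp_pos: [0.5047, 0.1805, 0.0812]
eef_rot: [0.0, 0.76, 0.65, 0.0]
force: [0.7, -0.5, -0.5]
gripper_width: -0.0002
finger_force: 0.0
```

```bash
python3 rem.py .501 .179 .069
```

```text
t 10.8 tcp [0.5047 0.1805 0.0812] x [0.156 0.988 0.   ] y [ 0.988 -0.156  0.   ] z [ 0.  0. -1.] units [-0.07 -0.11  0.41] F [ 0.7 -0.5 -0.5] w -0.0002 q [ 0.34  0.19 -0.3   1.08 -0.    2.07]
```

Request:
{"op": "move_arm", "data": {"moves": [[[-0.05, -0.08, 0, 0, 0, 0], [0, 0, 0.06, 0, 0, 0], [0, 0, 0.08, 0, 0, 0], [0, 0, 0.08, 0, 0, 0], [0, 0, 0.08, 0, 0, 0], [0, 0, 0.06, 0, 0, 0], [0, 0, 0, 0, 0, 0], [0, 0, 0, 0, 0, 0]]]}}

```text
t: 11.6
tcp_pos: [0.502, 0.1795, 0.0701]
eef_rot: [-0.0, 0.76, 0.65, -0.0]
force: [1.4, 0.2, 0.5]
gripper_width: -0.0
finger_force: 0.3
```

Request:
{"op": "move_arm", "data": {"moves": [[[0, 0, 0.05, 0, 0, 0], [0, 0, 0, 0, 0, 0], [0, 0, 0, 0, 0, 0]]]}}

```text
t: 11.9
tcp_pos: [0.502, 0.1795, 0.0689]
eef_rot: [-0.0, 0.76, 0.65, 0.0]
force: [-1.1, -1.2, 2.3]
gripper_width: 0.0001
finger_force: 1.3
```

Request:
{"op": "move_arm", "data": {"moves": [[[0, 0, 0.04, 0, 0, 0], [0, 0, 0.03, 0, 0, 0], [0, 0, 0, 0, 0, 0], [0, 0, 0, 0, 0, 0]]]}}

```text
t: 12.3
tcp_pos: [0.5021, 0.1795, 0.0672]
eef_rot: [0.0, 0.76, 0.65, 0.0]
force: [-2.5, -1.2, 7.4]
gripper_width: 0.0002
finger_force: 3.5
```

Request:
{"op": "move_arm", "data": {"moves": [[[0, 0, 0.04, 0, 0, 0], [0, 0, 0, 0, 0, 0], [0, 0, 0, 0, 0, 0]]]}}

```text
t: 12.6
tcp_pos: [0.5022, 0.1795, 0.0663]
eef_rot: [0.0, 0.76, 0.65, 0.001]
force: [-3.3, -2.0, 9.2]
gripper_width: 0.0001
finger_force: 4.7
```

Request:
{"op": "move_arm", "data": {"moves": [[[0, 0, -0.3, 0, 0, 0], [0, 0, -0.7, 0, 0, 0], [0, 0, -0.9, 0, 0, 0], [0, 0, -0.9, 0, 0, 0], [0, 0, -0.9, 0, 0, 0], [0, 0, -0.9, 0, 0, 0], [0, 0, -0.9, 0, 0, 0], [0, -0.7, 0, 0, 0, 0], [0, -0.7, 0, 0, 0, 0], [0, -0.7, 0, 0, 0, 0], [0, 0, 0, 0, 0, 0], [0, 0, 0, 0, 0, 0]]]}}

```text
t: 13.8
tcp_pos: [0.44, 0.1894, 0.2306]
eef_rot: [0.0, 0.76, 0.65, 0.0]
force: [0.1, 0.5, 0.8]
gripper_width: 0.0001
finger_force: 0.0
```

```bash
python3 chk.py; python3 rem.py .5 .18 .2
python3 - <<'E'
from h import *
cv2.imwrite("pics/end.png",grab_frame("side")[0][:,:,::-1])
E
```

```text
yel red 90 [0.5413 0.0056 0.0692]
yel green 37 [ 0.5376 -0.0428  0.079 ]
blue red 106 [0.5118 0.2317 0.0783]
blue green 73 [0.5038 0.1847 0.069 ]
red red 80 [ 0.484  -0.1944  0.0688]
red green 51 [ 0.489  -0.2429  0.0792]
t 13.85 tcp [0.4403 0.1894 0.2305] x [0.156 0.988 0.   ] y [ 0.988 -0.156  0.001] z [ 0.001  0.    -1.   ] units [0.   2.01 1.02] F [-0.2 -0.2 -0. ] w -0.0 q [ 0.41  0.04 -0.14  1.39 -0.    2.13]
```

View pics/end.png

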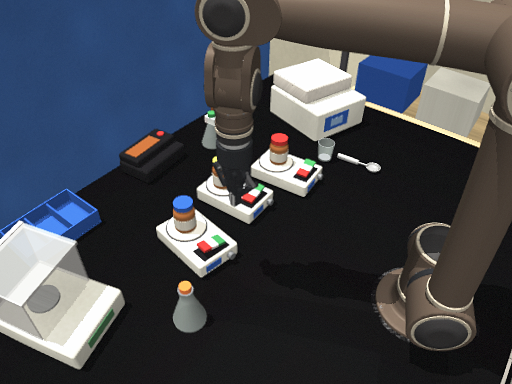

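The yellow switch (250,197) has its red end down, the blue switch (210,245) its green end down, and the red switch (305,170) is unchanged. Jars, flask, beaker and scoop are where they were, and the gripper is clear.

```bash
python3 -c "
from workcell import *
print(sign_off())"
```

```text
the job is handed in; nothing more can be done
None
```

The job is handed in: the yellow jar's stirrer was switched off first, then the blue jar's was switched on (each press peaked at about 9 N), the red switch is unchanged, and the arm finished clear of everything at 13.9 s.

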